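# Flip the finished shoe's job marker

### The job

The single loafer that lies behind one of the two job markers is finished, so turn that marker over: with the fingertips, push the free edge of its paddle up from below, swing it gently over its pivot to the other side and press it down until it lies flat on its rest there, with its other face up. Only push the paddle, do not grip it, fling it or press hard, and leave the jar's marker and everything lying about as they are.

Things in the scene. Friction and masses are not known exactly. Their poses are not given: they have to be found in the camera images.
- loafer_marker: fixed job marker stand just before the loafer (robot's side): dark wood base 110 x 100 x 12 mm, two steel cheeks 140 mm high, up to 56 mm wide, 6 mm thick, centred 36 mm either side of the middle, a hinged paddle between them. Origin: centre of the base's underside, on the table; z up; x = hinge direction, roughly away from the robot; +y, roughly left = side where the paddle lies at the start
- loafer_pivot (a point): middle of the hinge axis of the loafer's marker, 130 mm above the table; axes as the marker's
- loafer_tip (a point): middle of the free edge of that paddle, 90 mm from the hinge axis, half-way through its thickness. The paddle is a wooden plate 56 mm wide (along the hinge) and 6 mm thick, a raised bar on one face, a raised ring on the other. Beneath its outer part there is only the low base, so a fingertip can get underneath its free edge
- loafer_flag (a joint): hinge angle of that paddle, rad: 0 = level on the marker's +y side on its rest bar, bar face up; 1.57 = upright; 3.14 = level on the -y side on the other rest bar, ring face up. Starts at 0 to 0.25. The hinge is stiff: the paddle stays at any angle where it is left, and moves with about 0.5 to 1 N at its free edge
- jar_marker: fixed job marker stand just before the jar (robot's side): dark wood base 110 x 100 x 12 mm, two steel cheeks 140 mm high, up to 56 mm wide, 6 mm thick, centred 36 mm either side of the middle, a hinged paddle between them. Origin: centre of the base's underside, on the table; z up; x = hinge direction, roughly away from the robot; +y, roughly left = side where the paddle lies at the start
- jar_pivot (a point): middle of the hinge axis of the jar's marker, 130 mm above the table; axes as the marker's
- jar_tip (a point): middle of the free edge of that paddle, 90 mm from the hinge axis, half-way through its thickness. The paddle is a wooden plate 56 mm wide (along the hinge) and 6 mm thick, a raised bar on one face, a raised ring on the other. Beneath its outer part there is only the low base, so a fingertip can get underneath its free edge
- jar_flag (a joint): hinge angle of that paddle, rad: 0 = level on the marker's +y side on its rest bar, bar face up; 1.57 = upright; 3.14 = level on the -y side on the other rest bar, ring face up. Starts at 0 to 0.25. The hinge is stiff: the paddle stays at any angle where it is left, and moves with about 0.5 to 1 N at its free edge
- loafer: brown suede shoe, 290 x 106 x 74 mm, loose, lying across behind the marker that belongs to it, middle about 160 mm from the marker's middle; origin at the centre of its underside, x along its length
- jar: round paste jar, 65 mm across, 74 mm high, loose, standing about 150 mm behind the other marker; origin at the centre of its underside
- needle_box: small flat box 56 x 88 x 22 mm, loose, on the right of the table; origin at the centre of its underside
- bone_folder: flat pale creasing tool 24 x 154 x 4 mm, loose, on the table between the two markers; origin at the centre of its underside

How it is judged:
On the way:
1. the loafer marker's paddle is raised past upright (value of joint loafer_flag above 1.6 rad).
At the end, for the whole second after the job is handed in: The loafer marker's paddle lies on the other side, within 0.1 rad (about 6 degrees) of level on its rest, and is still; the jar marker's paddle is within 15 mm of where it was, and the loafer, jar, needle box and bone folder are within 20 mm of where they were (value of joint loafer_flag above 3.04 rad and velocity of joint loafer_flag below 0.05 rad/s and distance of jar_tip from where it was at the start of the episode below 0.015 m and distance of each of loafer, jar, needle_box, bone_folder from where it was at the start of the episode below 0.02 m); the robot touches nothing.
It fails at once if the jar's marker is moved (distance of jar_tip from where it was at the start of the episode above 0.015 m).
It fails at once if the paddle is flung over (faster than 6 rad/s) (velocity of joint loafer_flag above 6 rad/s).
It fails at once if the paddle is gripped or pressed hard (more than 30 N from the fingers) (contact force between the fingers and loafer_marker above 30 N).
It fails at once if the loafer, jar, needle box or bone folder is shifted or lifted (more than 20 mm) (distance of any of loafer, jar, needle_box, bone_folder from where it was at the start of the episode above 0.02 m).
It also fails if it takes over 48 s, if anything falls off the work surface, if the arm or the gripper's body presses on something with over 40 N, if the wrist force passes 120 N, or if a joint passes its speed limit or range.

### The arm

A 6-joint arm with a two-finger parallel gripper is mounted at the origin on a cart in front of the work surface, level with it; the furniture and walls round the work are solid. World frame = base frame: x ahead of the robot, y to its left, z up, the work surface at z = 0. Lengths are in m, angles in rad, forces in N, time in s.
With the tool pointing down it reaches from about 0.275 to 0.875 m from the base axis. Payload 12.5 kg.
Tool frame: the origin (TCP) lies on the centre line of the jaws, within the pads' length; the fingertips stand r.finger_overhang ahead of it and the grasp point (between the pads) lies 3 mm ahead of it (r.finger_overhang is the distance from the TCP to the fingertips, in m); z points along the fingers, y is the line along which they close (so a half turn about z gives the same grasp; the last joint's range is limited). The gripper opens to 85 mm and grips with 20 to 120 N. Pads are 22 mm wide; open, the fingers measure 114 mm over their backs; the gripper's body (76 mm by 85 mm) begins 54 mm behind the grasp point. The pads swing forward as they close: fully open they stand 13 mm farther back than shut.
Start: joints at [1.044, 0.351, 1.652, -0, 1.139, -0.085], TCP at [0.235, 0.497, 0.216] pointing down, gripper open.
Joint ranges: [-2.75, 2.75], [-0.79, 2.1], [0.01, 2.65], [-1.57, 4.71], [0.07, 3.14], [-2.87, 2.87]. Speed limits (rad/s): [2.22, 2.22, 2.79, 3.14, 3.14, 3.14].

### API

Orientations are given as a unit quaternion [x, y, z, w].
In Python, from cell import r, optics gives the robot as it stands. The module is installed in compiled form; this text tells all that it offers. Calls block until the motion is done:
- r.move_to(position, orientation): joint-space move of the TCP to a pose.
- r.move_linear(position, rot=None, vel=0.15): straight line of the TCP; rot=None keeps the orientation; vel is the mean speed in m/s.
- r.set_joints(angles): joint-space move.
- r.set_gripper(opening, squeeze=None): opening from 0.0 (shut) to 1.0 (fully open); squeeze is the grip in N (None keeps the last); returns when the fingers have stopped.
- r.sleep(seconds).
- r.inverse_kinematics(position, orientation): joint angles nearest the present ones, or None.
- optics.get_image(name): name is "side" or "top"; returns a dict with "pixels" (480x640x3 uint8, red, green, blue), "depth" (480x640 float32, m along the optical axis (not along the pixel's ray), 0 where there is no reading), "fx", "fy", "cx", "cy" (pixels), "D" ([k1, k2, p1, p2, k3] as OpenCV has them; the pictures are not rectified), "camera_from_world" (4x4, takes a point from world to camera coordinates). Camera axes: x right, y down, z forward; pixel columns grow to the right and rows downward; lengths in m; the calibration is good to about 2 mm. A picture is of the moment at which its call begins.
A pose or a line that the arm cannot do raises r.PlanningError and nothing moves.
- r.hand_in(): hands the job in; it is judged then, once.
Readings, each from a call of its own:
- r.current_t(): time.
- r.current_q(): joint angles.
- r.current_qvel(): joint speeds.
- r.current_effort(): joint torques, N m.
- r.current_tool_pos(): TCP position.
- r.current_ee_rot(): TCP orientation.
- r.current_contact_force(): force on the tool from outside, world axes, zero at the start.
- r.current_torque(): the same for the moment, N m.
- r.current_opening(): opening from 0.0 (shut) to 1.0 (fully open).
- r.current_finger_force(): force on a finger pad.
Only numpy, scipy, OpenCV 4.12 (cv2) and the standard library are available. Lean on these libraries where they do the work, as an engineer would, in place of code of your own. Each camera call takes 0.05 s, during which the arm holds its last target. There are 200 camera calls.

## Working session

There is one attempt and no reset: what is moved stays moved. The work goes in short steps, each a Python script; the robot and the scene stay as the last script left them, time stands still between calls to the robot, and variables do not carry over. Pictures are saved under pics/ and viewed, at most 10 in all, crops included, and the job is handed in when it is done.

```bash
mkdir -p pics; cat > h.py <<'E'
import numpy as np, cv2
from cell import r, optics
def world(im,u,v,d=None):
    K=np.array([[im["fx"],0,im["cx"]],[0,im["fy"],im["cy"]],[0,0,1]])
    p=cv2.undistortPoints(np.array([[[u,v]]],float),K,np.array(im["D"],float))[0,0]
    if d is None:
        w=im["depth"][int(v)-1:int(v)+2,int(u)-1:int(u)+2]; d=np.median(w[w>0])
    c=np.array([p[0]*d,p[1]*d,d,1])
    return (np.linalg.inv(im["camera_from_world"])@c)[:3]
E
python3 - <<'E'
from h import *
import pickle
for n in("top","side"):
    im=optics.get_image(n); cv2.imwrite(f"pics/{n}0.png",im["pixels"][...,::-1]); pickle.dump(im,open(n+"0.pkl","wb"))
    print(n,np.linalg.inv(im["camera_from_world"])[:3].round(3).tolist(),im["fx"])
print(r.finger_overhang,r.current_ee_rot(),r.current_t())
E
```

```text
top [[0.024, -0.98, 0.199, 0.299], [-1.0, -0.026, -0.007, -0.122], [0.012, -0.199, -0.98, 1.446]] 599.7745222054126
side [[-0.996, -0.026, 0.081, 0.449], [-0.084, 0.452, -0.888, 1.306], [-0.013, -0.891, -0.453, 0.817]] 603.0780317385179
0.022 [ 2.19090386e-01  9.75704437e-01 -4.77822872e-04 -1.64785168e-04] 0.1
```

View pics/top0.png

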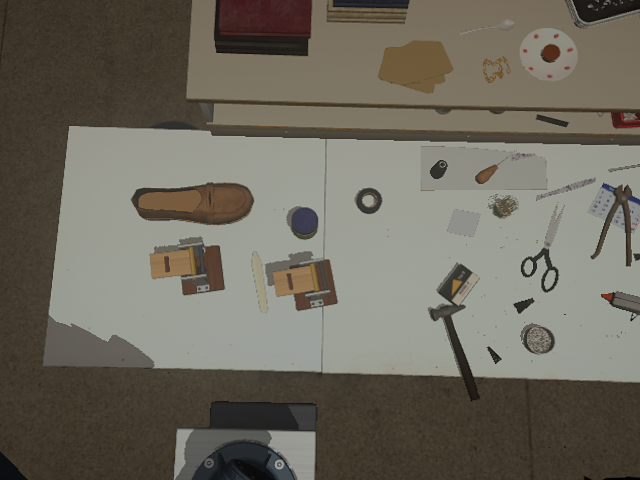

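View pics/side0.png

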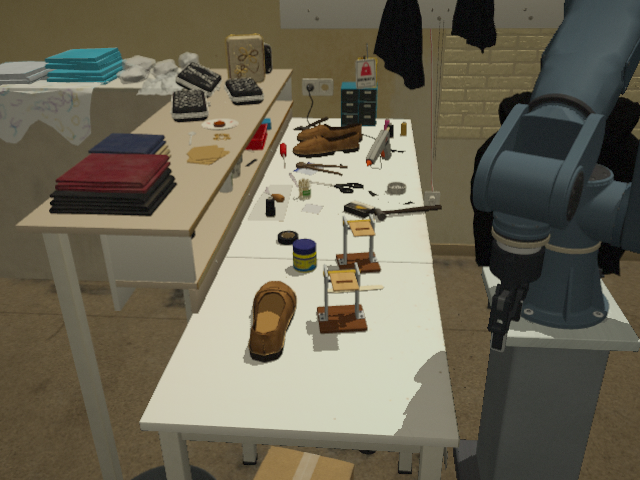

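The left marker, with its paddle at about (172,263) in the top view and the shoe behind it at (193,203), is the loafer's. The jar's marker is to its right at (305,283), with the bone folder between them at (260,282). I'll enlarge the loafer marker and print its 3D points.

```bash
python3 - <<'E'
from h import *
import pickle
t=pickle.load(open("top0.pkl","rb")); s=pickle.load(open("side0.pkl","rb"))
a=cv2.resize(t["pixels"][225:315,135:345],(800,343),interpolation=cv2.INTER_CUBIC)
b=cv2.resize(s["pixels"][255:340,300:400],(306,257),interpolation=cv2.INTER_CUBIC)
c=np.zeros((600,800,3),np.uint8); c[:343]=a; c[343:,:306]=b; cv2.imwrite("pics/crop0.png",c[...,::-1])
# height map cloud of loafer marker, top view
P=[]
for v in range(232,300):
    for u in range(140,230):
        d=t["depth"][v,u]
        if d>0: P.append([u,v,*world(t,u,v,d)])
P=np.array(P); np.save("P.npy",P)
pl=P[(P[:,4]>.1)&(P[:,4]<.17)]
print(len(pl)); 
pad=pl[(pl[:,0]<192)]
print("rect",cv2.minAreaRect(pad[:,2:4].astype(np.float32)))
A=np.c_[pad[:,2:4],np.ones(len(pad))]; print("plane",np.linalg.lstsq(A,pad[:,4],rcond=None)[0],pad[:,2:5].min(0),pad[:,2:5].max(0))
ba=P[(P[:,4]>.006)&(P[:,4]<.018)&(P[:,0]<226)]; print("base",len(ba),cv2.minAreaRect(ba[:,2:4].astype(np.float32)),ba[:,2:5].min(0),ba[:,2:5].max(0))
E
```

```text
1498
rect ((0.5157960653305054, 0.16857804358005524), (0.08303960412740707, 0.09033440053462982), 3.467594861984253)
plane [0.00591765 0.11225811 0.11681409] [0.47574452 0.12130845 0.1065014 ] [0.559731   0.21453083 0.14925202]
base 1074 ((0.5271145105361938, 0.16835938394069672), (0.1669182926416397, 0.19835412502288818), 2.9260168075561523) [0.44677633 0.06662823 0.00600182] [0.60955332 0.27110403 0.01799852]
```

View pics/crop0.png

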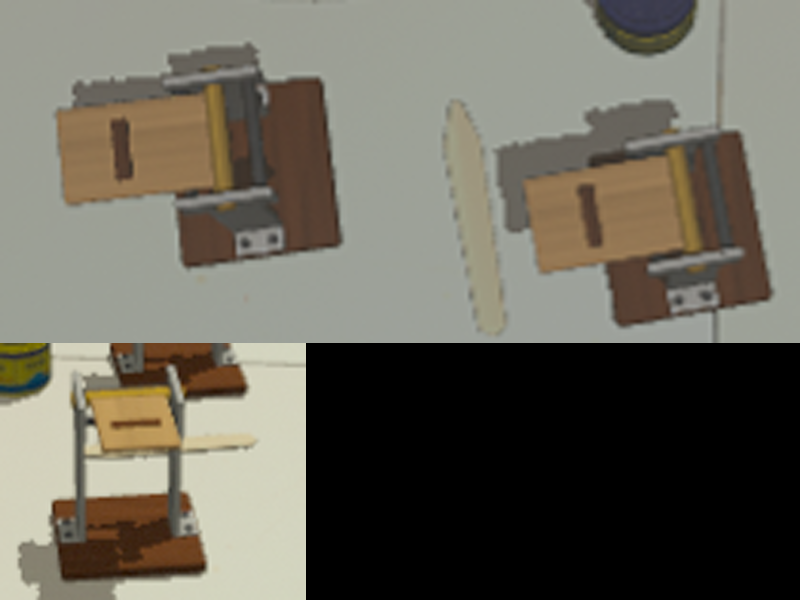

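The crop shows the paddle's free edge from (57,110) to (68,203), the brass hinge rod from (210,85) to (228,190), and base corners at (322,78), (341,243) and (184,267). The scale is 3.81, with offset (135,225).

```bash
python3 - <<'E'
from h import *
import pickle
t=pickle.load(open("top0.pkl","rb")); s=pickle.load(open("side0.pkl","rb"))
def atz(im,u,v,z):
    a=world(im,u,v,1.);b=world(im,u,v,2.); return a+(b-a)*(z-a[2])/(b[2]-a[2])
g=lambda x,y:(135+x/3.81-.4,225+y/3.81-.4)
for n,p,z in [("tipfar",(57,110),.14),("tipnear",(68,203),.14),("hfar",(217,88),.133),("hnear",(226,190),.133),("b1",(322,78),.012),("b2",(341,243),.012),("b3",(184,267),.012),("paddlefar@hinge",(206,96),.135),("paddlenear@hinge",(216,193),.135)]:
    print(n,atz(t,*g(*p),z).round(4))
P=np.load("P.npy"); pad=P[(P[:,0]>152)&(P[:,0]<187)&(P[:,1]>255)&(P[:,1]<274)&(P[:,4]>.1)]
for lo in np.arange(.12,.22,.01):
    q=pad[(pad[:,3]>=lo)&(pad[:,3]<lo+.01)]; 
    if len(q): print(round(lo,3),len(q),np.median(q[:,4]).round(4))
# bone folder, shoe extents
for n,uv in [("bf",[(253,253),(265,311)]),("jar tip",[(275,283)]),("shoe",[(252,190),(190,221)])]:
    for p in uv: print(n,world(t,*p).round(3))
q=r.inverse_kinematics
E
```

```text
tipfar [0.5308 0.2158 0.14  ]
tipnear [0.477  0.2054 0.14  ]
hfar [0.5475 0.1263 0.133 ]
hnear [0.4877 0.1173 0.133 ]
b1 [0.5786 0.083  0.012 ]
b2 [0.4733 0.0654 0.012 ]
b3 [0.4558 0.1625 0.012 ]
paddlefar@hinge [0.5422 0.1319 0.135 ]
paddlenear@hinge [0.4855 0.1226 0.135 ]
0.13 43 0.1352
0.14 87 0.137
0.15 84 0.1371
0.16 84 0.1385
0.17 90 0.141
0.18 79 0.1416
0.19 85 0.1413
0.2 58 0.1425
bf [0.563 0.001 0.002]
bf [ 0.422 -0.034  0.005]
jar tip [ 0.472 -0.062  0.139]
shoe [0.723 0.01  0.001]
shoe [0.635 0.156 0.019]
```

```bash
cat >> h.py <<'E'
from scipy.spatial.transform import Rotation as Rot
yaw=np.radians(9.6); xm=np.array([np.cos(yaw),np.sin(yaw),0]); ym=np.array([-np.sin(yaw),np.cos(yaw),0]); zz=np.array([0,0,1.])
piv=np.array([.517,.1225,.13])
def tool(tau,roll,az=0.):
    d=np.cos(az)*xm+np.sin(az)*ym; s=-np.sin(az)*xm+np.cos(az)*ym
    z=np.cos(tau)*d-np.sin(tau)*zz
    y=s if roll==0 else -s if roll==2 else np.cross(z,s)*(1 if roll==1 else -1)
    return Rot.from_matrix(np.c_[np.cross(y,z),y,z]).as_quat()
def arc(th,R,h,x):  # finger centre behind paddle, marker frame -> world
    return piv+x*xm+(R*np.cos(th)+h*np.sin(th))*ym+(R*np.sin(th)-h*np.cos(th))*zz
E
python3 - <<'E'
from h import *
for tau in (0,15,30,45,60):
  for az in (0,-25):
   for roll in range(4):
    q=tool(np.radians(tau),roll,np.radians(az)); out=[]
    for th,h,x in [(0,.06,-.09),(0,.06,-.01),(0,.02,-.01),(1.57,.02,-.01),(3.14,.02,-.01)]:
        j=r.inverse_kinematics(arc(th,.078,h,x),q); out.append(None if j is None else np.round(j,2).tolist())
    if all(out): print(tau,az,roll,out[0],out[2],out[3],out[4])
    else: print(tau,az,roll,[o is not None for o in out])
E
```

```text
0 0 0 [0.54, 1.24, 2.47, 3.58, 2.1, 1.8] [0.43, 0.99, 2.4, 3.41, 1.81, 1.64] [0.2, 0.66, 2.52, 3.18, 1.61, 1.57] [-0.2, 0.88, 2.48, 2.76, 1.78, 1.49]
0 0 1 [False, False, False, False, False]
0 0 2 [0.54, 1.24, 2.47, 3.58, 2.1, -1.34] [0.43, 0.99, 2.4, 3.41, 1.81, -1.51] [0.2, 0.66, 2.52, 3.18, 1.61, -1.57] [-0.2, 0.88, 2.48, 2.76, 1.78, -1.65]
0 0 3 [0.54, 1.24, 2.47, 3.58, 2.1, 0.23] [0.43, 0.99, 2.4, 3.41, 1.81, 0.07] [0.2, 0.66, 2.52, 3.18, 1.61, 0.0] [-0.2, 0.88, 2.48, 2.76, 1.78, -0.08]
0 -25 0 [0.9, 1.08, 2.28, 4.32, 1.66, 1.78] [0.75, 0.94, 2.21, 4.16, 1.57, 1.57] [0.6, 0.65, 2.35, 4.01, 1.48, 1.46] [0.27, 0.85, 2.41, 3.69, 1.68, 1.63]
0 -25 1 [False, False, False, False, False]
0 -25 2 [0.9, 1.08, 2.28, 4.32, 1.66, -1.36] [0.75, 0.94, 2.21, 4.16, 1.57, -1.57] [0.6, 0.65, 2.35, 4.01, 1.48, -1.68] [0.27, 0.85, 2.41, 3.69, 1.68, -1.51]
0 -25 3 [0.9, 1.08, 2.28, 4.32, 1.66, 0.21] [0.75, 0.94, 2.21, 4.16, 1.57, 0.0] [0.6, 0.65, 2.35, 4.01, 1.48, -0.11] [0.27, 0.85, 2.41, 3.69, 1.68, 0.06]
15 0 0 [0.52, 0.98, 2.56, 3.49, 1.68, 1.71] [0.42, 0.74, 2.44, 3.39, 1.35, 1.58] [0.2, 0.37,
[... 2973 characters left out ...]
.33, 0.11, -2.58] [0.34, 0.32, 2.15, -0.51, 0.17, 2.22] [0.19, 0.11, 2.1, -0.03, 0.41, 1.61] [-0.07, 0.22, 2.16, 0.43, 0.28, 0.95]
60 0 3 [True, True, True, False, True]
60 -25 0 [0.54, 0.37, 2.26, -1.24, 0.39, 0.38] [0.47, 0.37, 2.07, -0.89, 0.45, -0.07] [0.34, 0.16, 2.04, -0.55, 0.57, -0.55] [0.09, 0.23, 2.13, -0.57, 0.33, -0.71]
60 -25 1 [0.54, 0.37, 2.26, -1.24, 0.39, 1.95] [0.47, 0.37, 2.07, -0.89, 0.45, 1.5] [0.34, 0.16, 2.04, -0.55, 0.57, 1.02] [0.09, 0.23, 2.13, -0.57, 0.33, 0.86]
60 -25 2 [True, False, False, True, True]
60 -25 3 [0.54, 0.37, 2.26, -1.24, 0.39, -1.19] [0.47, 0.37, 2.07, -0.89, 0.45, -1.64] [0.34, 0.16, 2.04, -0.55, 0.57, -2.12] [0.09, 0.23, 2.13, -0.57, 0.33, -2.29]
```

The top view gives these checks:
- **Base:** about 107 x 99 mm, yaw 9.6°, pivot near (0.517, 0.1225, 0.13).
- **Paddle:** tip about 90 mm out, slope about 0.09 rad. These match the given sizes.

Plan: close the gripper and bring the tool in nearly horizontal from the robot's side. Put the fingers under the outer part of the paddle and follow a half circle about the hinge. First I'll go to the pre-pose.

```bash
python3 - <<'E'
from h import *
r.set_gripper(0.0,20)
r.set_joints([1.0,0.0,1.45,0.,1.3,0.])
r.set_joints([1.0,0.0,1.45,4.2,1.3,1.5])
q=tool(np.radians(25),0,np.radians(-25))
pre=arc(0,.085,.05,-.11)
j=r.inverse_kinematics(pre,q); jh=r.inverse_kinematics(pre+[-.02,.03,.2],q); print(pre,j,jh)
r.set_joints(jh); print(r.current_t(),r.current_tool_pos(),r.current_contact_force())
r.move_linear(pre,q,vel=.15); print(r.current_t(),r.current_tool_pos(),r.current_contact_force())
r.move_linear(arc(0,.08,.05,-.02),q,vel=.1); print(r.current_t(),r.current_contact_force())
im=optics.get_image("side"); t=optics.get_image("top")
c=np.vstack([cv2.resize(im["pixels"][200:360,270:480],(788,600))[:340],cv2.resize(t["pixels"][215:315,130:430],(788,263))[:260]])
cv2.imwrite("pics/s1.png",c[...,::-1])
E
```

```text
[0.39436509 0.1879651  0.08      ] [0.88192808 0.67979732 2.40079049 4.31926622 1.11032849 1.50861813] [ 0.99442387  0.08013785  2.30461231 -1.46618311  1.05220614  0.71747267]
10.1083 [0.37435777 0.21796613 0.28000887] [0.45914081 0.46979495 0.35513051]Traceback (most recent call last):
  File "<stdin>", line 9, in <module>
cell.PlanningError: the arm cannot follow that straight line within its joint ranges
```

```bash
python3 - <<'E'
from h import *
r.set_joints([1.0,0.0,1.5,-1.2,1.2,.8])
r.set_joints([0.85,0.2,1.7,3.9,1.1,1.5]); print(r.current_t())
q=tool(np.radians(25),0,np.radians(-12))
pre=arc(0,.085,.05,-.11)
for dz in (.15,.12,.1,.08):
    jh=r.inverse_kinematics(pre+[0,.02,dz],q)
    if jh is not None and jh[3]>0: break
j=r.inverse_kinematics(pre,q); print(dz,np.round(jh,2),np.round(j,2))
r.set_joints(jh); print(r.current_t(),r.current_tool_pos(),r.current_contact_force())
r.move_linear(pre,q,vel=.15); print(r.current_t(),r.current_contact_force())
r.move_linear(arc(0,.08,.05,-.02),q,vel=.12); print(r.current_t(),r.current_contact_force())
im=optics.get_image("side"); t=optics.get_image("top")
c=np.vstack([cv2.resize(im["pixels"][200:360,270:480],(788,600))[120:460],cv2.resize(t["pixels"][215:315,130:430],(788,263))[:260]])
cv2.imwrite("pics/s1.png",c[...,::-1])
E
```

```text
15.7917
0.15 [0.82 0.13 2.46 4.32 0.84 1.01] [0.76 0.7  2.52 3.92 1.19 1.63]
17.6083 [0.39486396 0.20850917 0.23054169] [ 0.16893245 -0.46577327 -0.57720416]
18.7667 [-0.67636505  0.04398554  0.67864813]
19.6667 [ 0.02939318  0.13979493 -0.65101807]
```

View pics/s1.png

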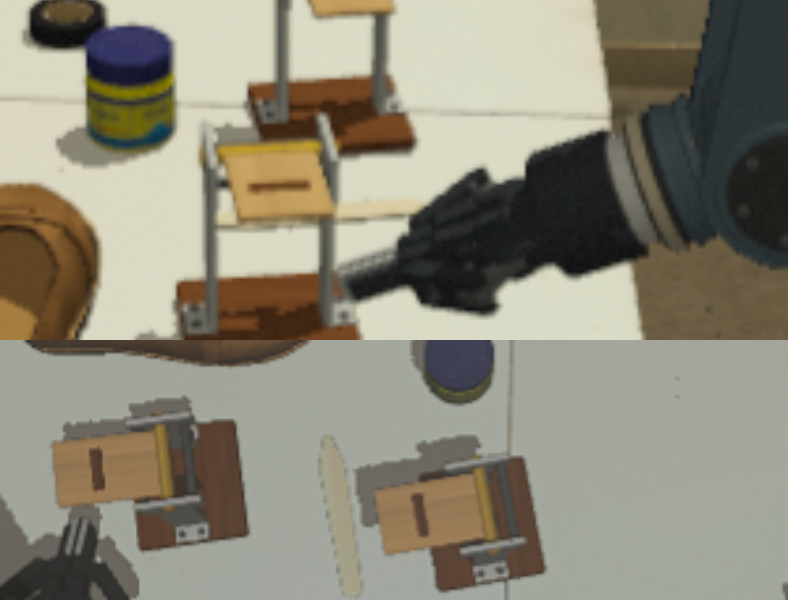

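The fingertips, at (85,512) in the lower panel, are left of the near cheek and still just short of the paddle's near edge. I'll check the actual pose.

```bash
python3 - <<'E'
from h import *
p=r.current_tool_pos(); z=Rot.from_quat(r.current_ee_rot()).apply([0,0,1]); tip=p+.022*z
print(p,arc(0,.08,.05,-.02),z,tip,r.current_opening(),r.current_finger_force())
for n in("top","side"):
    im=optics.get_image(n)
    K=np.array([[im["fx"],0,im["cx"]],[0,im["fy"],im["cy"]],[0,0,1]]); T=im["camera_from_world"]
    tipz=np.array([tip,p,piv,piv+.09*ym+.008*zz,piv+.09*ym+.008*zz-.028*xm])
    print(n,cv2.projectPoints(tipz,cv2.Rodrigues(T[:3,:3])[0],T[:3,3],K,np.array(im["D"]))[0][:,0].round(1).tolist())
E
```

```text
[0.48319763 0.19805725 0.07975758] [0.48393858 0.19804431 0.08      ] [ 0.90515851 -0.03761031 -0.42340705] [0.50311112 0.19722982 0.07044262] -0.0010518076647791587 0.0
top [[164.2, 271.0], [162.3, 279.0], [192.6, 261.5], [150.9, 266.6], [152.1, 279.2]]
side [[345.6, 313.1], [354.7, 310.1], [341.3, 272.5], [345.9, 290.3], [358.9, 289.6]]
```

```bash
python3 - <<'E'
from h import *
im=optics.get_image("side"); t=optics.get_image("top")
c=np.hstack([cv2.resize(im["pixels"][260:340,310:410],(500,400),interpolation=cv2.INTER_CUBIC),cv2.resize(t["pixels"][240:320,140:200],(300,400),interpolation=cv2.INTER_CUBIC)])
cv2.imwrite("pics/s2.png",c[...,::-1])
for u,v in[(360,310),(363,309),(370,307),(380,303)]: print(u,v,world(im,u,v).round(3))
E
```

```text
360 310 [0.474 0.102 0.017]
363 309 [0.465 0.211 0.092]
370 307 [0.45  0.213 0.099]
380 303 [0.429 0.228 0.12 ]
```

View pics/s2.png

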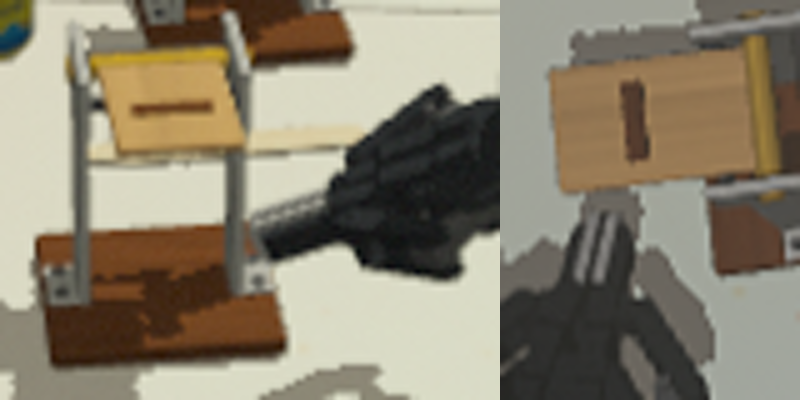

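Both views put the visible fingertip at x≈0.468, z≈0.08. That is about 16 mm behind the TCP, so the stated 22 mm overhang doesn't match, while sideways and in height the finger is where commanded. I'll trust the pictures: use a finger point 30 mm behind the TCP as the reference, go farther in, then lift part way while watching the force.

```bash
cat >> h.py <<'E'
TAU=np.radians(25)
def go(th,R,h,x,azd,vel=.1):   # finger mid point (30 mm behind TCP) to arc position
    q=tool(TAU,0,np.radians(azd)); z=Rot.from_quat(q).apply([0,0,1])
    r.move_linear(arc(th,R,h,x)+.03*z,q,vel=vel)
    f=r.current_contact_force(); return f
E
python3 - <<'E'
from h import *
X=-.018
print(go(0,.082,.045,X,-12),r.current_t())
for th in np.arange(0.,.95,.15):
    f=go(th,.08,.019,X,-12+12*th/np.pi); print(round(th,2),f.round(1),round(r.current_t(),2),r.current_finger_force())
    if np.linalg.norm(f)>12: print("STOP");break
im=optics.get_image("side"); t=optics.get_image("top")
c=np.hstack([cv2.resize(im["pixels"][220:340,300:420],(480,480),interpolation=cv2.INTER_CUBIC),cv2.resize(t["pixels"][220:320,140:205],(312,480),interpolation=cv2.INTER_CUBIC)])
cv2.imwrite("pics/s3.png",c[...,::-1])
E
```

```text
[-0.49007852  0.18668014 -0.5990741 ] 20.4167
0.0 [ 1.   1.2 -0.1] 20.82 0.0
0.15 [-0.1  0.5  0.4] 21.1 0.0
0.3 [-0.6  0.3 -0.1] 21.38 0.009676807246705721
0.45 [ 0.8  1.1 -1. ] 21.65 0.008148843439812481
0.6 [-0.2  0.  -0.1] 21.93 0.004399541664952267
0.75 [ 0.4 -0.7 -0.5] 22.2 0.010908948042924749
0.9 [-0.2 -0.   0.2] 22.48 0.008950786786954268
```

View pics/s3.png

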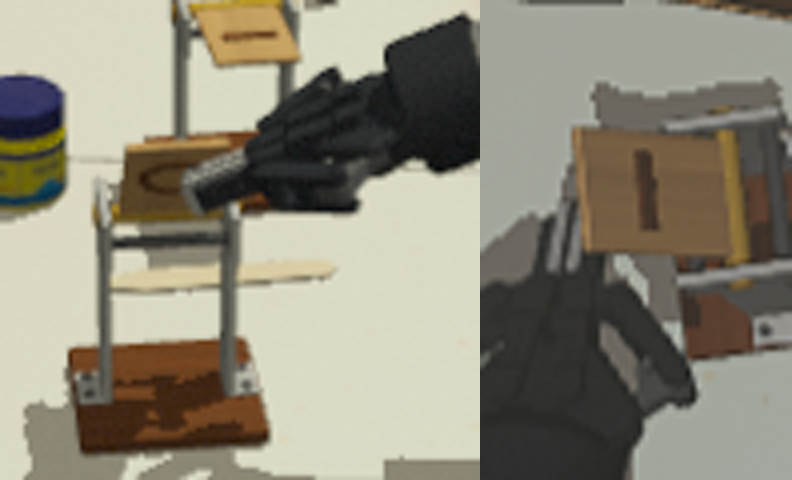

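The paddle is rising: the side view shows its ring face pushed up, with the fingertip at (190,190) in the middle of the paddle, and the forces are negligible. I'll continue over the top, then press down in small steps.

```bash
python3 - <<'E'
from h import *
X=-.018
for th in np.arange(1.05,2.86,.15):
    f=go(th,.08,.019,X,-12+12*th/np.pi); print(round(th,2),f.round(1),round(r.current_t(),2),round(float(r.current_finger_force()),2))
    if np.linalg.norm(f)>12: print("STOP");break
else:
  h=.019
  for th in (2.95,3.03,3.08,3.12,3.16,3.2,3.24,3.28):
    f=go(th,.08,h,X,0,vel=.03); print(round(th,2),f.round(1),round(r.current_t(),2),round(float(r.current_finger_force()),2))
    if f[2]>3.5: print("contact");break
im=optics.get_image("side"); t=optics.get_image("top")
c=np.hstack([cv2.resize(im["pixels"][220:340,300:420],(480,480),interpolation=cv2.INTER_CUBIC),cv2.resize(t["pixels"][220:320,180:245],(312,480),interpolation=cv2.INTER_CUBIC)])
cv2.imwrite("pics/s4.png",c[...,::-1])
E
```

```text
1.05 [ 0.5 -0.5 -0.2] 22.85 0.01
1.2 [ 0.2  0.  -1.4] 23.12 0.0
1.35 [ 0.1 -0.2  0.3] 23.4 0.0
1.5 [-1.   0.5 -0.9] 23.67 0.0
1.65 [-0.4 -0.2 -0.1] 23.93 0.0
1.8 [-0.8 -0.4  0.5] 24.2 0.01
1.95 [-0.7 -0.4  0.2] 24.47 0.01
2.1 [-0.3  0.5 -0. ] 24.73 0.0
2.25 [0.4 0.4 0.1] 25.0 0.0
2.4 [-0.5 -0.1  0.5] 25.27 0.0
2.55 [-0.   0.7 -0.3] 25.55 0.0
2.7 [-0.2  1.1  0.2] 25.82 0.0
2.85 [-0.   0.9 -0.7] 26.1 0.0
2.95 [ 0.6 -0.9  0.5] 26.52 0.01
3.03 [ 0.6 -0.1  0.2] 26.88 0.0
3.08 [-0.2  0.2 -0.3] 27.17 0.0
3.12 [-0.3 -0.  -0.1] 27.43 0.0
3.16 [-1.6  1.1  4. ] 27.68 2.05
contact
```

View pics/s4.png

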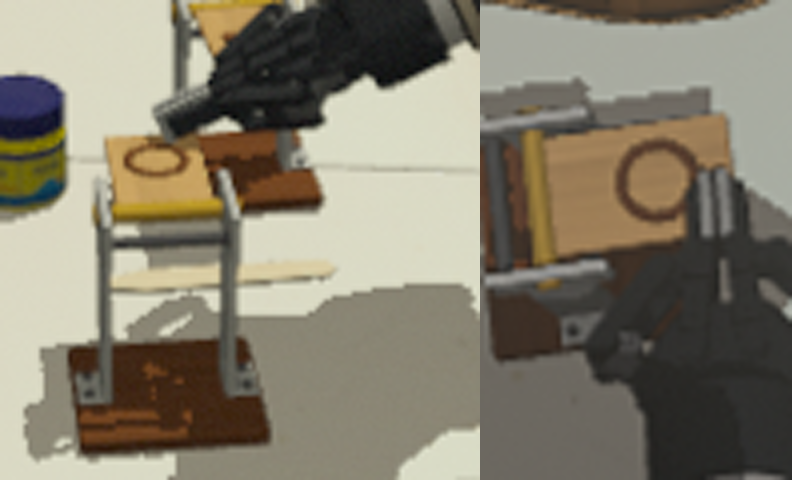

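The paddle now lies ring-up on the far side with 4 N of contact, more than the hinge alone needs. I'll press slightly more, retract upward and measure its level by depth.

```bash
python3 - <<'E'
from h import *
X=-.018
for th in (3.17,3.18,3.19):
    f=go(th,.08,.019,X,0,vel=.03); print(th,f.round(1),r.current_finger_force())
    if f[2]>8: break
p=r.current_tool_pos(); q=r.current_ee_rot()
r.move_linear(p+.05*zz,vel=.1); r.move_linear(p+.09*zz-.13*xm,vel=.15)
r.sleep(.3); print(r.current_t(),r.current_tool_pos(),r.current_contact_force())
im=optics.get_image("side"); t=optics.get_image("top")
c=np.hstack([cv2.resize(im["pixels"][220:340,280:440],(480,360),interpolation=cv2.INTER_CUBIC),cv2.resize(t["pixels"][200:320,180:285],(315,360),interpolation=cv2.INTER_CUBIC)])
cv2.imwrite("pics/s5.png",c[...,::-1])
P=np.array([world(t,u,v,t["depth"][v,u]) for v in range(235,290) for u in range(185,245) if t["depth"][v,u]>0])-piv
l=np.c_[P@xm,P@ym,P[:,2]]; l=l[(abs(l[:,0])<.024)&(l[:,1]<-.03)&(l[:,1]>-.085)&(l[:,2]>-.03)]
print(len(l),np.polyfit(l[:,1],l[:,2],1),np.median(l[:,2]))
E
```

```text
3.17 [-2.2  1.2  7.9] 4.140452016144991
3.18 [-4.2  2.9 12.4] 6.338147856295109Traceback (most recent call last):
  File "<stdin>", line 7, in <module>
cell.PlanningError: the arm cannot follow that straight line within its joint ranges
```

```bash
python3 - <<'E'
from h import *
p=r.current_tool_pos(); print(p,r.current_q().round(2))
for d in (.1,.08,.05,.03):
    try: r.move_linear(p+.02*zz-d*xm,vel=.15); print("ok",d); break
    except r.PlanningError: pass
r.sleep(.2); print(r.current_t(),r.current_tool_pos(),r.current_contact_force())
im=optics.get_image("side"); t=optics.get_image("top")
c=np.hstack([cv2.resize(im["pixels"][220:340,280:440],(480,360),interpolation=cv2.INTER_CUBIC),cv2.resize(t["pixels"][200:320,180:285],(315,360),interpolation=cv2.INTER_CUBIC)])
cv2.imwrite("pics/s5.png",c[...,::-1])
P=np.array([world(t,u,v,t["depth"][v,u]) for v in range(235,290) for u in range(185,245) if t["depth"][v,u]>0])-piv
l=np.c_[P@xm,P@ym,P[:,2]]; l=l[(abs(l[:,0])<.024)&(l[:,1]<-.03)&(l[:,1]>-.085)&(l[:,2]>-.03)&(l[:,2]<.02)]
print(len(l),np.polyfit(l[:,1],l[:,2],1),np.median(l[:,2]))
E
```

```text
[0.53968844 0.04478857 0.18392089] [-0.15  0.32  2.42  2.72  0.76  1.75]
ok 0.1
29.975 [0.4414714  0.02827977 0.2037647 ] [ 0.23939356 -0.35207679  0.66307621]
526 [0.00740841 0.00459502] 0.004216408567809582
```

View pics/s5.png

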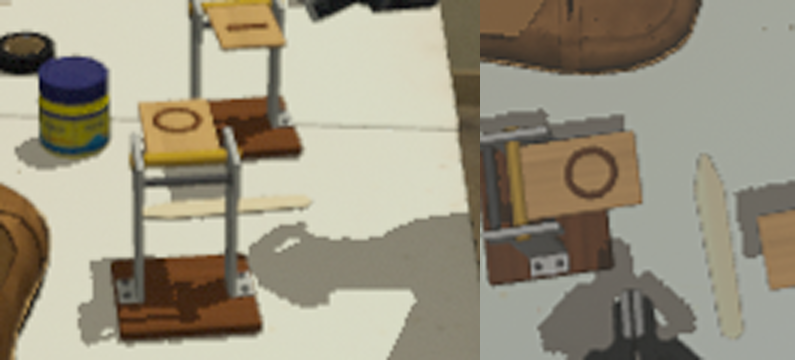

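The paddle lies flat with the ring up: slope 0.007 rad, height as expected. The arm is clear, and the jar, bone folder and jar marker are where they were.

```bash
python3 -c "
from h import *
print(r.hand_in(), r.current_t())"
```

```text
the job is handed in; nothing more can be done
the job is handed in; nothing more can be done
```

The loafer's marker is turned over and the job is handed in at about 30 s of the 48 s: the paddle lies ring face up within about 0.01 rad of level, I pressed it with no more than about 13 N, and the robot is clear of everything; the hand-in gave no verdict.

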